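# Push a brass sleeve up the gauge ramp to its stop

## Robot

A 6-joint arm with a two-finger parallel gripper is mounted at the origin on the work surface. World frame = base frame: x ahead of the robot, y to its left, z up, the work surface at z = 0. Lengths are in mm, angles in rad, forces in N, time in s.
With the tool pointing down it reaches from about 375 to 825 mm from the base axis. Payload 5.5 kg.
Tool frame: the origin (TCP) lies midway between the tips of the shut fingers; the grasp point (between the pads) lies 19 mm behind it; x points along the fingers, z is the direction in which the jaws open and shut, and the axes are right-handed (so a half turn about x gives the same grasp; the last joint's range is limited). The gripper opens to 85 mm and grips with 20 to 120 N. Pads are 22 mm wide; open, the fingers measure 114 mm over their backs; the gripper's body (76 mm by 85 mm) begins 54 mm behind the grasp point. The pads swing forward as they close: fully open they stand 13 mm farther back than shut.
Start: joints at [1.108, 0.314, -0.047, 1.21, 0, 1.571], TCP at [267.869, 536.881, 199.099] pointing down, gripper open.
Joint ranges: [-2.67, 2.67], [-0.69, 1.73], [-1.03, 1.25], [-2.08, 2.16], [-1.42, 1.45], [-3.14, 3.14]. Speed limits (rad/s): [2.39, 2.39, 3.01, 3.14, 3.14, 3.14].

## Interface

Orientations are given as a rotation vector (axis times angle).
In Python, from bench import monitor, imaging, robot gives the robot as it stands.
- The arm moves only by the shell command python3 -m creep 'ROWS' [FORCE]. ROWS is JSON, a list of rows, each an object of numbers: "x", "y", "z": the shift along the tool's x, y, z in cm; "ax", "ay", "az": the turn, a rotation vector about the tool's x, y, z in rad; "jaw": the gripper command: -1 is shut, 1 is fully open, values between are in proportion. A call has 1 to 5 rows; each row shifts and turns the pose as measured when the row begins, along the tool's axes as they then stand; what a row does not reach is not made up. A row lasts 1/8 s, in which the tool goes at most 62.5 mm and 10.7 degrees, less where a joint would pass 70% of its speed; a pose out of reach is approached as far as the arm can. A call is refused whole if a number of a shift passes 6.25 or a number of a turn 0.188, either way. A call with a gripper value outside its range is refused whole. The fingers move at their own pace and stop on an object; FORCE is the grip in N (left out, the last holds). Time passes only in rows, so rows that do not move let the fingers close. It gives the time, the measured TCP pose, the force and the opening at its end, in the units of the state.
- monitor.observe(): the state, without advancing time (a new reading comes with each control period).
- imaging.snapshot(name): name is "scene" or "top" or "wrist"; returns (picture, depth): 384x512x3 uint8, red, green, blue; 384x512 float32, mm along the optical axis (not along the pixel's ray), 0 where there is no reading.
- imaging.camera_params(name): a dict with "K" (3x3 intrinsics, pixels), "camera_from_world" (4x4, takes a point from world to camera coordinates). Camera axes: x right, y down, z forward; pixel columns grow to the right and rows downward; lengths in mm; the calibration is good to about 2 mm. The wrist camera is an equidistant fisheye: a pixel r from the principal point sees the ray r / f radians off the axis. A picture is of the moment at which its call begins: read the wrist's pose just before it. camera_params takes no time and is no camera call; for the wrist camera it gives the pose at the moment of the call.
- robot.sign_off(): hands the job in, once; it reports no verdict.
The state is a dict: "time": time; "joint_positions": joint angles; "joint_velocities": joint speeds; "tau": joint torques, N m; "position": TCP position; "ee_rot": TCP orientation; "contact_force": force on the tool from outside, world axes, zero at the start; "moment": the same for the moment, N m; "finger_gap": finger opening in mm.
Only numpy, scipy, OpenCV 4.12 (cv2) and the standard library are available. Lean on these libraries where they do the work, as an engineer would, in place of code of your own. Each camera call takes 0.05 s, during which the arm holds its last target. There are 200 camera calls.

## Task

At the fittings counter, push the brass sleeve lying at the foot of the gauge stand's ramp slowly up the slope, over the crest and down into the seat, so that it rests against the stop and stays there by itself when you move away. Just push it with the fingertips: do not pick it up, do not knock it or let it roll loose on the slope, and leave the jar, the brass bush and the screwdriver where they are.

Things in the scene. Friction and masses are not known exactly. Their poses are not given: they have to be found in the camera images.
- sleeve: Smooth polished brass pipe sleeve (friction about 0.4): cylinder 48 mm in diameter, 80 mm long, 0.25 to 0.5 kg, lying across the ramp's lane. Origin: its centre; its y axis is the cylinder's (x and z turn as it rolls). It starts against the lip at the slope's foot (x 18, z 24 mm in the ramp's frame), up to 8 mm off mid-lane; let go on the slope, it rolls back to the lip.
- ramp: Flat steel slope, fixed. Origin on its surface, mid-lane at the foot, 28 mm above the table; x runs up the slope (7 degrees above level), y across the lane, z square to the surface. 200 mm long to the crest. Lane 100 mm wide between rails 10 mm high, 6 mm thick, which run on along the seat; a lip 8 mm high, 5 mm thick closes the foot; nothing stands beyond the lip.
- stand: Gauge stand that carries the ramp, fixed to the table: dark base plate 290 x 112 x 12 mm. Origin: centre of its underside; x points level in the uphill direction, z up.
- crest (a point): Middle of the crest line, on the surface (x 200 mm in the ramp's frame, 52 mm above the table); ramp's axes. Beyond it the seat, 54 mm long, falls 9 degrees below level to the stop, a grey plate 40 mm high across the lane, square to the seat, with a gauge box of about that height behind it.
- seat (a point): Where the sleeve's centre is when it lies in the seat against the stop, in mid-lane: x 235.5, z 14.8 mm in the ramp's frame; ramp's axes.
- paste_jar: Bystander: grey plastic jar with a white cap, 52 mm in diameter, 55 mm tall, standing beside the stand. Origin: centre of its underside.
- bush: Bystander: small brass reducing bush standing upright, a wide foot 38 mm across and a narrower neck, 42 mm tall, beside the stand. Origin: centre of its underside.
- driver: Bystander: screwdriver, 180 mm long, lying beside the stand on the other side from the jar. Its own x axis runs along it; origin at the underside near its middle.
Mind the look-alikes: they are no part of the job. Leave any black or turquoise look-alike of the sleeve alone.

How it is judged (in metres and radians):
On the way:
1. the sleeve is on the upper half of the slope (x of sleeve in the frame of ramp between 0.11 and 0.2 m and z of sleeve in the frame of ramp below 0.03 m), for 0.05 s.
At the end, for the whole second after the job is handed in: the sleeve lies at rest in the seat, its centre within 3 mm of its place against the stop, square across the lane (within 0.12 rad), and the jar and bush stand upright and with the screwdriver are within 15 mm of where they were (x of sleeve in the frame of ramp between 0.2325 and 0.24 m and z of sleeve in the frame of ramp between 0.01 and 0.019 m and y of sleeve in the frame of ramp between -0.014 and 0.014 m and angle between the y axis of sleeve and the y axis of ramp, either way round below 0.12 rad and linear speed of sleeve below 0.01 m/s and distance of each of paste_jar, bush, driver from where it was at the start of the episode below 0.015 m and angle between each of paste_jar, bush's own z axis and vertical below 0.2 rad); the robot touches nothing.
It fails at once if the sleeve is lifted more than 6 mm off the slope (z of sleeve in the frame of ramp above 0.03 m).
It fails at once if the sleeve rolls loose on the slope (untouched, faster than 0.2 m/s) (x of sleeve in the frame of ramp between 0.045 and 0.195 m and linear speed of sleeve above 0.2 m/s and contact force between each of the fingers, the arm and sleeve below 0.02 N).
It fails at once if a bystander is knocked (moved more than 15 mm) (distance of any of paste_jar, bush, driver from where it was at the start of the episode above 0.015 m).
It also fails if it takes over 42 s, if anything falls off the work surface, if the arm or the gripper's body presses on something with over 40 N, if the wrist force passes 120 N, or if a joint passes its speed limit or range.

## Working session

There is one attempt and no reset: what is moved stays moved. The work goes in short steps, Python scripts to look and compute and a shell command to move; the robot and the scene stay as the last step left them, time stands still between calls to the robot, and variables do not carry over. Pictures are saved under pics/ and viewed, about 8 in all and at most 12, crops included, and the job is handed in when it is done.

```bash
mkdir -p pics; cat > shot.py <<'E'
import cv2,sys,numpy as np
from bench import monitor,imaging,robot
for n in sys.argv[2:]:
    p,d=imaging.snapshot(n); c=imaging.camera_params(n)
    cv2.imwrite(f'pics/{sys.argv[1]}_{n}.png',p[:,:,::-1])
    np.savez(f'pics/{sys.argv[1]}_{n}.npz',p=p,d=d,K=c['K'],T=c['camera_from_world'])
    if n!='wrist': print(n,np.round(c['K'],1).tolist(),np.round(c['camera_from_world'],3).tolist())
print(monitor.observe())
E
python3 shot.py a scene top
```

```text
scene [[375.9, 0.0, 261.8], [0.0, 375.9, 192.0], [0.0, 0.0, 1.0]] [[0.855, 0.518, -0.0, -472.076], [0.389, -0.643, -0.659, -222.49], [-0.342, 0.564, -0.752, 1106.107], [0.0, 0.0, 0.0, 1.0]]
top [[377.2, 0.0, 256.3], [0.0, 377.2, 187.5], [0.0, 0.0, 1.0]] [[0.02, -1.0, 0.021, -83.963], [-0.987, -0.023, -0.161, 609.648], [0.161, -0.018, -0.987, 747.905], [0.0, 0.0, 0.0, 1.0]]
{'time': 0.1, 'joint_positions': array([ 1.10803706e+00,  3.14183063e-01, -4.79812851e-02,  1.21018403e+00,
        1.39600762e-05,  1.57078187e+00]), 'joint_velocities': array([ 1.42339244e-04, -8.44594939e-04,  2.39649530e-03, -3.79852375e-05,
        5.92292379e-04, -7.73801950e-04]), 'tau': array([ 1.07150692e-03, -5.40765989e+01,  3.40541124e+01,  1.12624472e-02,
        1.22595293e-04,  1.85559493e-06]), 'position': array([267.59403171, 536.39011083, 198.30320679]), 'ee_rot': array([-0.86278318,  1.39462625,  0.86146461]), 'contact_force': array([ 0.08033508, -0.09500131,  0.72028406]), 'moment': array([-0.02126305, -0.02814036, -0.00070774]), 'finger_gap': 85.25694832124564}
```

View pics/a_scene.png

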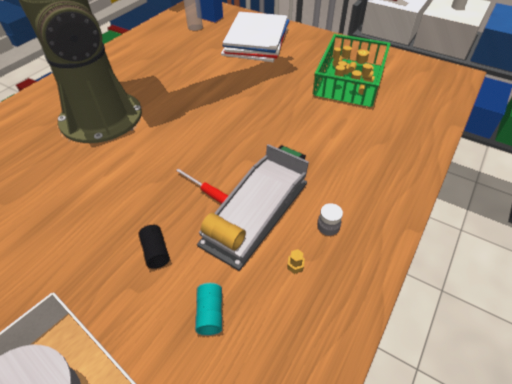

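View pics/a_top.png

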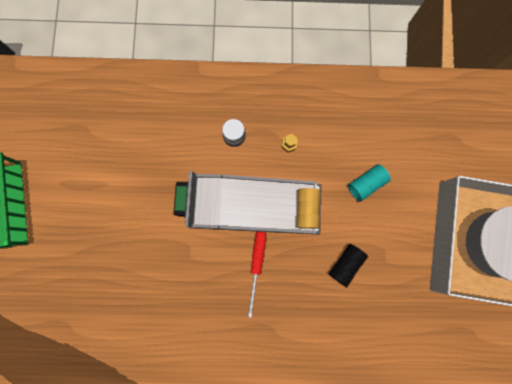

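The scene view shows the brass sleeve at (224,231) at the foot and the stop at (287,160). The top view shows the sleeve at (308,208), the ramp from x≈320 to 190, uphill to the left (+y), the jar at (233,132), the bush at (290,143) and the driver at (257,270).

```bash
cat > meas.py <<'E'
import numpy as np,cv2
def load(f):
    z=np.load(f); p,d,K,T=z['p'],z['d'],z['K'],z['T']
    v,u=np.mgrid[:384,:512]; r=np.stack([(u-K[0,2])/K[0,0],(v-K[1,2])/K[1,1],np.ones(u.shape)],-1)
    c=r*d[...,None]; W=(c-T[:3,3])@T[:3,:3]
    return p,d,K,T,W,cv2.cvtColor(p,cv2.COLOR_RGB2HSV)
E
python3 - <<'E'
from meas import *
for n in ('top','scene'):
    p,d,K,T,W,h=load(f'pics/a_{n}.npz')
    print(n,'table z',np.median(W[300:310,300:310,2]) )
    roi=np.zeros((384,512),bool)
    if n=='top': roi[165:245,170:330]=1
    else: roi[140:270,190:315]=1
    br=roi&(h[...,0]>15)&(h[...,0]<28)&(h[...,1]>150)&(d>0)&(W[...,2]>40)
    P=W[br]; print('brass',br.sum(),P.mean(0),np.percentile(P,[1,99],axis=0).round(1).tolist())
    P=P[P[:,2]>np.percentile(P[:,2],75)]; c,e=cv2.PCACompute2(P[:,:2].astype(np.float32),None)[0:2]; print(' top line',P.mean(0),e[0],np.degrees(np.arctan2(*e[0][::-1])))
    gr=roi&(h[...,1]<40)&(d>0)&(W[...,2]>25)&(W[...,2]<56)&(p.mean(2)>120)
    G=W[gr]; print('grey',gr.sum(),G.mean(0))
    r=cv2.minAreaRect(G[:,:2].astype(np.float32)); print(r)
    # everything on the stand above 8mm
    s=roi&(d>0)&(W[...,2]>6); r=cv2.minAreaRect(cv2.erode(s.astype(np.uint8),None).astype(bool).nonzero()[0][:0].reshape(-1,2).astype(np.float32)) if 0 else None
    # slope plane fit
    G2=G[(G[:,1]<np.percentile(G[:,1],65))]
    A=np.c_[G2[:,:2],np.ones(len(G2))]; 
    for _ in range(4):
        k=np.linalg.lstsq(A,G2[:,2],rcond=None)[0]; q=abs(A@k-G2[:,2])<2; A,G2=A[q],G2[q]
    print('plane',k,'slope',np.degrees(np.arctan(np.hypot(*k[:2]))),'dir',np.degrees(np.arctan2(k[1],k[0])),len(G2))
    st=roi&(d>0)&(W[...,2]>75)&(h[...,1]<80); 
    if st.sum(): print('high grey',st.sum(),W[st].mean(0),np.percentile(W[st],[2,98],axis=0).round(1).tolist())
E
```

```text
top table z 0.009634185485244752
brass 799 [ 567.86206103 -177.02640368   73.28462695] [[530.5, -198.5, 60.6], [606.4, -157.5, 79.8]]
 top line [ 568.32476803 -179.49065129   77.83798305] [ 0.99937075 -0.03547051] -2.0327368
grey 5195 [578.68536259 -55.75611575  44.04796043]
((578.2898559570312, -71.68136596679688), (259.36285400390625, 110.44152069091797), 88.17578125)
plane [1.72544648e-03 1.16316976e-01 5.07461459e+01] slope 6.635380893833426 dir 89.1501365088016 2227
high grey 250 [581.12361972  66.10813784  81.29832096] [[529.2, 61.3, 75.3], [634.5, 78.5, 85.4]]
scene table z -0.10004182295483056
brass 935 [ 589.41203069 -184.34787926   67.21364915] [[529.4, -205.9, 40.4], [730.2, -137.7, 79.0]]
 top line [ 570.65588645 -183.22657458   77.08155356] [ 0.9993844  -0.03508185] -2.0104547
grey 3426 [580.50430774 -63.39927674  43.30415541]
((578.0191040039062, -74.31312561035156), (262.283203125, 111.23125457763672), 88.51152801513672)
plane [9.37663057e-03 1.10027251e-01 4.55726956e+01] slope 6.3014175677129485 dir 85.12896668741143 1362
high grey 183 [583.78912417  61.34014044  79.85494057] [[529.7, 56.8, 75.1], [635.9, 69.3, 83.9]]
```

```bash
cat > tgt.py <<'E'
import numpy as np,sys
from scipy.spatial.transform import Rotation as R
from bench import monitor
psi=np.radians(88.1); u=np.array([np.cos(psi),np.sin(psi),0]); l=np.array([-u[1],u[0],0])
c7,s7=np.cos(np.radians(7)),np.sin(np.radians(7))
O=np.array([574.7,-181.5,0])-14.94*u; O[2]=28     # ramp origin from sleeve y, midlane
RX=c7*u+[0,0,s7]; RZ=-s7*u+[0,0,c7]
def W(x,y,z): return O+x*RX+y*l+z*RZ
if __name__=='__main__':
    o=monitor.observe(); q=R.from_rotvec(o['ee_rot']); p=o['position']; d=p-O
    print('t',round(o['time'],2),'pos',p.round(1),'F',np.round(o['contact_force'],1),'gap',round(o['finger_gap'],1))
    print('ramp xyz',np.round([d@RX,d@l,d@RZ],1)); print('tool axes',q.as_matrix().T.round(3).tolist())
    for s in (1,-1):   # tool z = s*l
        Z=s*l; X=np.array([0,0,-1.]); Y=np.cross(Z,X); G=R.from_matrix(np.c_[X,Y,Z])
        print('turn',s,(q.inv()*G).as_rotvec().round(3),'tool y.u',round(Y@u,2))
    if len(sys.argv)>3:
        D=W(*map(float,sys.argv[1:4]))-p; print('shift world',D.round(1),'tool cm',(q.inv().apply(D)/10).round(2))
E
python3 tgt.py -32 6 100
```

```text
t 0.1 pos [267.6 536.4 198.3] F [ 0.1 -0.1  0.7] gap 85.3
ramp xyz [737.6 330.7  81. ]
tool axes [[-0.001, -0.001, -1.0], [-0.895, 0.446, 0.0], [0.446, 0.895, -0.002]]
turn 1 [-2.e+00 -1.e-03 -2.e-03] tool y.u -1.0
turn -1 [ 1.141e+00 -1.000e-03  1.000e-03] tool y.u 1.0
shift world [ 299.2 -776.5  -74.9] tool cm [  7.58 -61.44 -56.12]
```

```bash
for i in 1; do python3 -m creep '[{"y":-4.5,"z":-4.1,"jaw":0},{"y":-4.5,"z":-4.1,"jaw":0},{"y":-4.5,"z":-4.1,"jaw":0},{"y":-4.5,"z":-4.1,"jaw":0},{"y":-4.5,"z":-4.1,"jaw":0}]'; done; python3 tgt.py -32 6 100
```

```text
t 0.1 pos [267.6 536.4 198.3] F [ 0.1 -0.1  0.7] gap 85.3
ramp xyz [737.6 330.7  81. ]
tool axes [[-0.001, -0.001, -1.0], [-0.895, 0.446, 0.0], [0.446, 0.895, -0.002]]
turn 1 [-2.e+00 -1.e-03 -2.e-03] tool y.u -1.0
turn -1 [ 1.141e+00 -1.000e-03  1.000e-03] tool y.u 1.0
shift world [ 299.2 -776.5  -74.9] tool cm [  7.58 -61.44 -56.12]$[0]: bad value
```

```bash
python3 -m creep '[{"y":-4.5,"z":-4.1,"jaw":0},{"y":-4.5,"z":-4.1,"jaw":0},{"y":-4.5,"z":-4.1,"jaw":0},{"y":-4.5,"z":-4.1,"jaw":0},{"y":-4.5,"z":-4.1,"jaw":0}]'; python3 tgt.py -32 6 100
```

```text
t 0.1 pos [267.6 536.4 198.3] F [ 0.1 -0.1  0.7] gap 85.3
ramp xyz [737.6 330.7  81. ]
tool axes [[-0.001, -0.001, -1.0], [-0.895, 0.446, 0.0], [0.446, 0.895, -0.002]]
turn 1 [-2.e+00 -1.e-03 -2.e-03] tool y.u -1.0
turn -1 [ 1.141e+00 -1.000e-03  1.000e-03] tool y.u 1.0
shift world [ 299.2 -776.5  -74.9] tool cm [  7.58 -61.44 -56.12]$[0]: bad value
```

```bash
python3 -m creep '[{"x":0,"y":-4.5,"z":-4.1,"ax":0,"ay":0,"az":0,"jaw":0},{"x":0,"y":-4.5,"z":-4.1,"ax":0,"ay":0,"az":0,"jaw":0},{"x":0,"y":-4.5,"z":-4.1,"ax":0,"ay":0,"az":0,"jaw":0},{"x":0,"y":-4.5,"z":-4.1,"ax":0,"ay":0,"az":0,"jaw":0},{"x":0,"y":-4.5,"z":-4.1,"ax":0,"ay":0,"az":0,"jaw":0}]'; python3 tgt.py -32 6 100
```

```text
time: 0.72
position: [378.7, 248.1, 195.9]
ee_rot: [-0.87, 1.394, 0.867]
contact_force: [0.5, 0.4, 0.4]
finger_gap: 42.8
t 0.72 pos [378.7 248.1 195.9] F [0.5 0.4 0.4] gap 42.8
ramp xyz [455.  210.2 113.3]
tool axes [[-0.002, -0.003, -1.0], [-0.898, 0.439, -0.0], [0.439, 0.898, -0.004]]
turn 1 [-1.992 -0.003 -0.004] tool y.u -1.0
turn -1 [ 1.149 -0.003  0.002] tool y.u 1.0
shift world [ 188.1 -488.2  -72.5] tool cm [  7.39 -38.33 -35.58]
```

```bash
python3 -m creep '[{"x":0,"y":-4.5,"z":-4.2,"ax":0,"ay":0,"az":0,"jaw":0},{"x":0,"y":-4.5,"z":-4.2,"ax":0,"ay":0,"az":0,"jaw":0},{"x":0,"y":-4.5,"z":-4.2,"ax":0,"ay":0,"az":0,"jaw":0},{"x":0,"y":-4.5,"z":-4.2,"ax":0,"ay":0,"az":0,"jaw":0},{"x":0,"y":-4.5,"z":-4.2,"ax":0,"ay":0,"az":0,"jaw":0}]' && python3 -m creep '[{"x":0,"y":-4.5,"z":-4.2,"ax":0,"ay":0,"az":0,"jaw":0},{"x":0,"y":-4.5,"z":-4.2,"ax":0,"ay":0,"az":0,"jaw":0},{"x":0,"y":0,"z":0,"ax":0.18,"ay":0,"az":0,"jaw":0},{"x":0,"y":0,"z":0,"ax":0.18,"ay":0,"az":0,"jaw":0},{"x":0,"y":0,"z":0,"ax":0.18,"ay":0,"az":0,"jaw":0}]' ; python3 tgt.py -32 6 100
```

```text
time: 1.35
position: [488.3, -44.7, 196.2]
ee_rot: [-0.871, 1.393, 0.867]
contact_force: [1.6, 1.1, -0.2]
finger_gap: 42.8
time: 1.98
position: [532.0, -167.2, 193.7]
ee_rot: [-0.435, 1.531, 0.434]
contact_force: [-0.2, 0.6, 0.4]
finger_gap: 42.7
t 1.98 pos [ 532.  -167.2  193.7] F [-0.2  0.6  0.4] gap 42.7
ramp xyz [ 47.8  43.2 161.1]
tool axes [[-0.004, -0.002, -1.0], [-0.526, 0.85, 0.0], [0.85, 0.526, -0.004]]
turn 1 [-2.554e+00 -1.000e-03 -6.000e-03] tool y.u -1.0
turn -1 [ 0.588 -0.004  0.001] tool y.u 1.0
shift world [ 34.8 -73.  -70.4] tool cm [ 7.04 -8.04 -0.85]
```

```bash
python3 -m creep '[{"x":0,"y":-4.0,"z":-0.4,"ax":0,"ay":0,"az":0,"jaw":0},{"x":0,"y":-4.0,"z":-0.4,"ax":0,"ay":0,"az":0,"jaw":0},{"x":1,"y":0,"z":0,"ax":0.18,"ay":0,"az":0,"jaw":0},{"x":1,"y":0,"z":0,"ax":0.18,"ay":0,"az":0,"jaw":0},{"x":1,"y":0,"z":0,"ax":0.18,"ay":0,"az":0,"jaw":0}]' ; python3 tgt.py -32 6 60; python3 shot.py b top scene >/dev/null
python3 - <<'E'
import cv2,numpy as np
cv2.imwrite('pics/b2.png',cv2.resize(np.vstack([cv2.imread('pics/b_top.png')[120:290,200:420],cv2.imread('pics/b_scene.png')[130:300,130:350]]),None,fx=1.75,fy=1.75))
E
```

```text
time: 2.6
position: [567.2, -241.7, 161.1]
ee_rot: [0.003, 1.577, -0.004]
contact_force: [-0.9, -0.3, 0.4]
finger_gap: 42.7
t 2.6 pos [ 567.2 -241.7  161.1] F [-0.9 -0.3  0.4] gap 42.7
ramp xyz [-29.    5.5 137.6]
tool axes [[-0.007, -0.001, -1.0], [0.004, 1.0, -0.001], [1.0, -0.004, -0.007]]
turn 1 [-3.113e+00 -1.000e-03 -1.000e-02] tool y.u -1.0
turn -1 [ 0.029 -0.007  0.001] tool y.u 1.0
shift world [ -0.3   6.5 -77.4] tool cm [7.74 0.65 0.02]
```

View pics/b2.png

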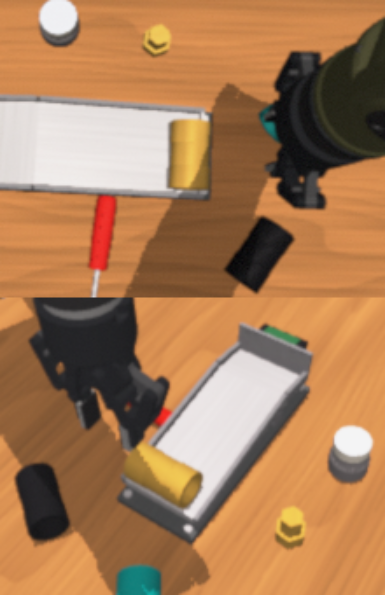

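The gripper is behind the foot, with its fingers spread across the lane and clear of the teal and black parts. Next I straighten it and lower it in stages.

```bash
python3 -m creep '[{"x":2.5,"y":0.4,"z":0,"ax":0.029,"ay":-0.007,"az":0,"jaw":0},{"x":2.5,"y":0.4,"z":0,"ax":0,"ay":0,"az":0,"jaw":0},{"x":2.5,"y":0.3,"z":0,"ax":0,"ay":0,"az":0,"jaw":0},{"x":2.0,"y":0.1,"z":0,"ax":0,"ay":0,"az":0,"jaw":0},{"x":0,"y":0,"z":0,"ax":0,"ay":0,"az":0,"jaw":0}]' ; python3 tgt.py -32 6 14; python3 shot.py c wrist scene >/dev/null
python3 - <<'E'
import cv2,numpy as np
cv2.imwrite('pics/c2.png',np.hstack([cv2.resize(cv2.imread('pics/c_scene.png')[150:280,150:280],(380,380)),cv2.resize(cv2.imread('pics/c_wrist.png'),None,fx=.8,fy=.8)[:380] if 0 else cv2.resize(cv2.imread('pics/c_wrist.png'),(418,380))]))
E
```

```text
time: 3.32
position: [566.7, -228.9, 64.2]
ee_rot: [0.006, 1.571, -0.007]
contact_force: [-0.3, -0.7, 0.2]
finger_gap: 43.1
t 3.33 pos [ 566.7 -228.9   64.2] F [-0.3 -0.7  0.2] gap 43.1
ramp xyz [-28.    6.4  39.9]
tool axes [[-0.001, -0.0, -1.0], [0.008, 1.0, -0.0], [1.0, -0.008, -0.001]]
turn 1 [-3.116e+00 -0.000e+00 -1.000e-03] tool y.u -1.0
turn -1 [ 0.025 -0.001  0.   ] tool y.u 1.0
shift world [  0.4  -0.8 -26.2] tool cm [ 2.62 -0.08  0.04]
```

View pics/c2.png

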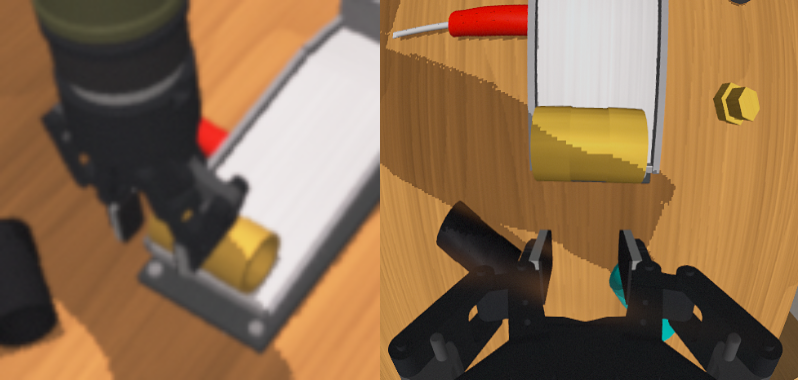

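The fingers are behind the sleeve with clearance and centred on it. In the wrist half, the finger mid is at column 585 and the sleeve mid at 590. I lower the last 26 mm, then creep to contact.

```bash
python3 -m creep '[{"x":1.4,"y":0,"z":0,"ax":0.025,"ay":0,"az":0,"jaw":0},{"x":1.2,"y":0,"z":0,"ax":0,"ay":0,"az":0,"jaw":0},{"x":0,"y":0.4,"z":0,"ax":0,"ay":0,"az":0,"jaw":0},{"x":0,"y":0.3,"z":0,"ax":0,"ay":0,"az":0,"jaw":0},{"x":-0.05,"y":0.3,"z":0,"ax":0,"ay":0,"az":0,"jaw":0}]' ; python3 tgt.py -17 6 14
```

```text
time: 4.05
position: [570.3, -219.9, 41.2]
ee_rot: [0.025, 1.565, -0.029]
contact_force: [-0.3, 0.0, -0.5]
finger_gap: 42.5
t 4.05 pos [ 570.3 -219.9   41.2] F [-0.3  0.  -0.5] gap 42.5
ramp xyz [-21.8   3.1  15.9]
tool axes [[0.006, -0.003, -1.0], [0.035, 0.999, -0.003], [0.999, -0.035, 0.006]]
turn 1 [ 3.14   0.004 -0.009] tool y.u -1.0
turn -1 [-0.002  0.006  0.003] tool y.u 1.0
shift world [-2.7  5.1 -1.3] tool cm [ 0.13  0.5  -0.29]
```

```bash
python3 -m creep '[{"x":0.05,"y":0.1,"z":-0.3,"ax":0,"ay":0,"az":0,"jaw":0},{"x":-0.04,"y":0.3,"z":0,"ax":0,"ay":0,"az":0,"jaw":0},{"x":-0.05,"y":0.4,"z":0,"ax":0,"ay":0,"az":0,"jaw":0},{"x":-0.06,"y":0.5,"z":0,"ax":0,"ay":0,"az":0,"jaw":0},{"x":-0.06,"y":0.5,"z":0,"ax":0,"ay":0,"az":0,"jaw":0}]' ; python3 tgt.py -0 6 14
```

```text
time: 4.68
position: [568.3, -200.7, 43.7]
ee_rot: [0.025, 1.563, -0.03]
contact_force: [-0.4, 0.7, 0.1]
finger_gap: 42.6
t 4.67 pos [ 568.3 -200.7   43.7] F [-0.4  0.7  0.1] gap 42.6
ramp xyz [-2.5  5.7 16.1]
tool axes [[0.007, -0.003, -1.0], [0.035, 0.999, -0.003], [0.999, -0.035, 0.007]]
turn 1 [ 3.14   0.005 -0.011] tool y.u -1.0
turn -1 [-0.001  0.007  0.003] tool y.u 1.0
shift world [-0.2  2.8 -1.8] tool cm [ 0.18  0.28 -0.03]
```

```bash
python3 -m creep '[{"x":-0.06,"y":0.5,"z":0,"ax":0,"ay":0,"az":0,"jaw":0},{"x":-0.06,"y":0.5,"z":0,"ax":0,"ay":0,"az":0,"jaw":0},{"x":-0.06,"y":0.5,"z":0,"ax":0,"ay":0,"az":0,"jaw":0},{"x":-0.06,"y":0.5,"z":0,"ax":0,"ay":0,"az":0,"jaw":0},{"x":-0.06,"y":0.5,"z":0,"ax":0,"ay":0,"az":0,"jaw":0}]' ; python3 tgt.py 20 6 14
```

```text
time: 5.3
position: [569.3, -173.6, 46.8]
ee_rot: [0.025, 1.563, -0.029]
contact_force: [-1.3, 0.8, -0.4]
finger_gap: 43.0
t 5.3 pos [ 569.3 -173.6   46.8] F [-1.3  0.8 -0.4] gap 43.0
ramp xyz [24.7  5.7 15.9]
tool axes [[0.007, -0.003, -1.0], [0.034, 0.999, -0.003], [0.999, -0.034, 0.007]]
turn 1 [ 3.141  0.004 -0.011] tool y.u -1.0
turn -1 [-0.001  0.007  0.003] tool y.u 1.0
shift world [-0.5 -4.4 -2.5] tool cm [ 0.25 -0.45 -0.03]
```

```bash
cat > sl.py <<'E'
import sys,subprocess,cv2,numpy as np
subprocess.run(['python3','shot.py',sys.argv[1],'wrist','scene','top'],stdout=subprocess.DEVNULL)
from meas import *; import tgt
for n in ('top','scene'):
    p,d,K,T,W,h=load(f'pics/{sys.argv[1]}_{n}.npz')
    b=(h[...,0]>15)&(h[...,0]<28)&(h[...,1]>150)&(d>0)&(W[...,2]>40); P=W[b]-tgt.O
    Q=np.c_[P@tgt.RX,P@tgt.l,P@tgt.RZ]; Q=Q[(abs(Q[:,1])<52)&(Q[:,0]>-20)&(Q[:,0]<280)&(Q[:,2]>5)&(Q[:,2]<55)]
    print(n,len(Q),np.percentile(Q,[2,98],axis=0).round(1).tolist() if len(Q)>20 else '')
t=sys.argv[1]
cv2.imwrite(f'pics/{t}2.png',np.hstack([cv2.resize(cv2.imread(f'pics/{t}_scene.png')[130:280,170:320],(380,380)),cv2.resize(cv2.imread(f'pics/{t}_wrist.png'),(418,380))]))
E
python3 sl.py d
```

```text
top 75 [[32.2, 12.4, 28.8], [42.2, 44.5, 43.5]]
scene 750 [[-5.2, -34.1, 12.7], [34.4, 43.8, 48.7]]
```

View pics/d2.png

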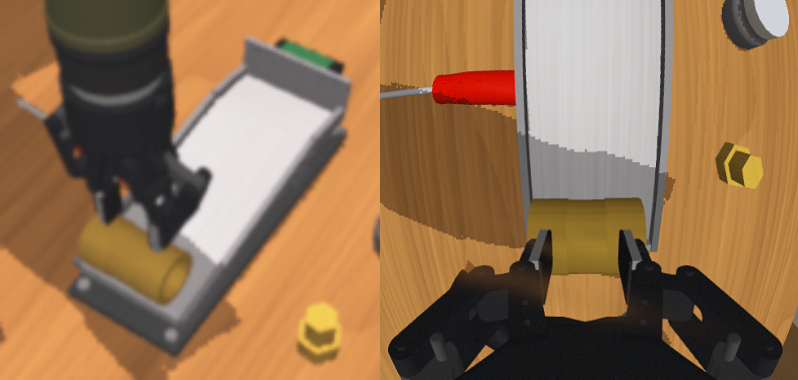

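The scene view shows the sleeve still at the foot, with the fingertips apparently over its top at (160,245) rather than behind it. That disagrees with the pose reading, so I measure the tips by depth.

```bash
python3 - <<'E'
from meas import *; import tgt
for t in 'abcd':
  for n in ('scene','top'):
    try: p,d,K,T,W,h=load(f'pics/{t}_{n}.npz')
    except Exception: continue
    m=(p.max(2)<75)&(d>0)&(W[...,2]>30)&(W[...,2]<400)&(W[...,0]>510)&(W[...,0]<640)&(W[...,1]>-290)&(W[...,1]<-120)
    P=W[m]
    if len(P)<30: continue
    i=np.argsort(P[:,2])[:400:40]; print(t,n,len(P),'lowest',np.round(P[i],0).tolist())
E
python3 -c "
from bench import monitor;o=monitor.observe();print(o['joint_positions'].round(4),o['position'],o['contact_force'],o['moment'],o['tau'].round(2))"
```

```text
a scene 31 lowest [[630.0, -190.0, 30.0]]
b scene 4061 lowest [[632.0, -124.0, 31.0], [544.0, -237.0, 205.0], [601.0, -241.0, 211.0], [600.0, -250.0, 218.0], [601.0, -250.0, 223.0], [545.0, -234.0, 230.0], [542.0, -249.0, 237.0], [539.0, -239.0, 241.0], [614.0, -257.0, 244.0], [617.0, -245.0, 246.0]]
b top 1979 lowest [[625.0, -276.0, 31.0], [588.0, -233.0, 211.0], [532.0, -234.0, 233.0], [538.0, -240.0, 246.0], [531.0, -247.0, 248.0], [525.0, -238.0, 250.0], [523.0, -230.0, 252.0], [518.0, -229.0, 259.0], [539.0, -236.0, 264.0], [551.0, -225.0, 268.0]]
c scene 5028 lowest [[544.0, -222.0, 102.0], [543.0, -234.0, 113.0], [598.0, -238.0, 122.0], [595.0, -239.0, 131.0], [542.0, -227.0, 141.0], [601.0, -239.0, 148.0], [597.0, -224.0, 151.0], [590.0, -243.0, 154.0], [538.0, -244.0, 156.0], [516.0, -243.0, 161.0]]
d scene 5060 lowest [[526.0, -141.0, 41.0], [602.0, -173.0, 95.0], [602.0, -178.0, 105.0], [547.0, -166.0, 115.0], [602.0, -183.0, 126.0], [599.0, -187.0, 131.0], [601.0, -174.0, 134.0], [524.0, -177.0, 136.0], [591.0, -188.0, 139.0], [597.0, -187.0, 145.0]]
d top 546 lowest [[535.0, -165.0, 97.0], [525.0, -169.0, 137.0], [542.0, -156.0, 157.0], [618.0, -165.0, 175.0], [627.0, -165.0, 184.0], [557.0, -137.0, 224.0], [567.0, -135.0, 237.0], [557.0, -138.0, 249.0], [557.0, -141.0, 252.0], [552.0, -141.0, 254.0]]
[-2.957e-01  3.991e-01 -2.888e-01  8.751e-01 -9.000e-04  1.309e+00] [ 569.3445835  -173.77144991   46.83509845] [ 0.2109865   0.07981605 -0.43462418] [-0.00465604  0.06386466 -0.02992836] [ 2.600e-01 -5.537e+01  3.012e+01 -5.000e-02  3.000e-02  2.000e-02]
```

```bash
python3 - <<'E'
from meas import *
for t,n,z0 in (('b','scene',90),('b','top',90),('c','scene',60),('d','scene',80),('d','top',80)):
    p,d,K,T,W,h=load(f'pics/{t}_{n}.npz')
    m=(d>0)&(W[...,2]>z0)&(W[...,2]<250)&(W[...,0]>520)&(W[...,0]<620)&(W[...,1]>-270)&(W[...,1]<-140)
    v,u=m.nonzero(); P=W[m]; i=np.argsort(P[:,2])[:60:6]
    print(t,n,[(int(u[k]),int(v[k]),*P[k].round(0).astype(int).tolist(),p[v[k],u[k]].tolist()) for k in i])
E
```

```text
b scene [(185, 201, 543, -238, 192, [104, 72, 48]), (183, 203, 545, -245, 195, [107, 73, 47]), (180, 205, 544, -251, 196, [90, 63, 44]), (184, 200, 543, -240, 197, [39, 32, 32]), (185, 199, 544, -238, 198, [40, 35, 33]), (185, 198, 543, -237, 199, [30, 29, 30]), (178, 204, 542, -254, 200, [94, 77, 67]), (187, 196, 544, -232, 200, [102, 71, 49]), (202, 216, 593, -254, 201, [117, 106, 100]), (183, 199, 544, -242, 202, [29, 27, 29])]
b top [(354, 189, 588, -237, 199, [21, 59, 56]), (354, 219, 536, -235, 201, [69, 47, 33]), (351, 186, 592, -230, 204, [60, 68, 65]), (353, 217, 539, -232, 207, [75, 68, 62]), (352, 186, 592, -231, 209, [61, 60, 57]), (355, 188, 588, -235, 210, [11, 11, 12]), (354, 188, 588, -233, 211, [11, 13, 13]), (356, 219, 535, -235, 214, [27, 27, 31]), (356, 217, 538, -234, 216, [30, 33, 32]), (354, 213, 545, -231, 217, [66, 48, 38])]
c scene [(224, 242, 589, -205, 60, [139, 106, 49]), (221, 240, 581, -205, 61, [140, 106, 49]), (229, 245, 602, -206, 61, [141, 108, 49]), (227, 243, 596, -205, 62, [147, 112, 52]), (229, 244, 601, -205, 62, [148, 113, 51]), (200, 229, 530
[... 351 characters left out ...]
184, 86, [93, 73, 42]), (209, 217, 541, -185, 87, [142, 116, 82]), (233, 228, 598, -184, 89, [103, 92, 78]), (232, 227, 595, -184, 90, [95, 93, 92]), (209, 216, 542, -186, 92, [131, 113, 92]), (215, 212, 547, -172, 93, [30, 30, 31]), (234, 227, 600, -183, 93, [57, 52, 47])]
d top [(305, 224, 534, -168, 93, [88, 67, 35]), (305, 223, 534, -165, 113, [39, 33, 23]), (306, 225, 529, -165, 127, [76, 59, 37]), (305, 226, 527, -162, 132, [92, 72, 37]), (307, 223, 533, -166, 133, [28, 29, 30]), (305, 180, 614, -162, 134, [66, 56, 51]), (309, 225, 529, -169, 135, [34, 36, 36]), (307, 227, 525, -165, 136, [30, 30, 32]), (308, 228, 523, -167, 137, [37, 37, 39]), (306, 179, 615, -163, 140, [31, 31, 24])]
```

Depth puts the tips about 36 mm above the reported TCP z at this opening (b: 195 against 161, d: 83 against 47). They cleared the sleeve top, at 78, by a few mm and the sleeve hasn't moved. I go up, back off, and come down again using the tip offset I measured.

```bash
python3 -m creep '[{"x":-1.0,"y":0,"z":0,"ax":0,"ay":0,"az":0,"jaw":0},{"x":0,"y":-2.0,"z":0,"ax":0,"ay":0,"az":0,"jaw":0},{"x":0,"y":-2.0,"z":0,"ax":0,"ay":0,"az":0,"jaw":0},{"x":0,"y":-1.7,"z":0,"ax":0,"ay":0,"az":0,"jaw":0},{"x":0,"y":0,"z":0,"ax":0,"ay":0,"az":0,"jaw":0}]' ; python3 -m creep '[{"x":1.5,"y":0,"z":0,"ax":0,"ay":0,"az":0,"jaw":0},{"x":1.5,"y":0,"z":0,"ax":0,"ay":0,"az":0,"jaw":0},{"x":0.5,"y":0,"z":0,"ax":0,"ay":0,"az":0,"jaw":0},{"x":0,"y":0,"z":0,"ax":0,"ay":0,"az":0,"jaw":0}]' ;python3 tgt.py -32 6 -17; python3 sl.py e
python3 - <<'E'
from meas import *
p,d,K,T,W,h=load('pics/e_scene.npz')
m=(d>0)&(W[...,2]>5)&(W[...,2]<200)&(W[...,0]>520)&(W[...,0]<620)&(W[...,1]>-260)&(W[...,1]<-212)&(h[...,2]<125)&(h[...,1]<110)
P=W[m];print(P[np.argsort(P[:,2])[:40:5]].round(0).tolist())
E
```

```text
time: 6.08
position: [567.3, -236.4, 58.2]
ee_rot: [0.025, 1.563, -0.031]
contact_force: [-0.2, -0.7, 0.4]
finger_gap: 42.8
time: 6.58
position: [566.2, -235.0, 19.0]
ee_rot: [0.026, 1.565, -0.029]
contact_force: [-0.1, 0.5, 0.1]
finger_gap: 42.4
t 6.58 pos [ 566.2 -235.    19. ] F [-0.1  0.5  0.1] gap 42.4
ramp xyz [-39.7   6.8  -4.2]
tool axes [[0.005, -0.002, -1.0], [0.035, 0.999, -0.002], [0.999, -0.035, 0.005]]
turn 1 [ 3.14   0.004 -0.008] tool y.u -1.0
turn -1 [-0.002  0.005  0.002] tool y.u 1.0
shift world [  1.1   9.1 -11.8] tool cm [1.18 0.92 0.07]
top 791 [[2.6, -30.9, 28.9], [42.2, 44.3, 49.0]]
scene 288 [[-4.9, -34.4, 10.1], [35.0, 22.7, 48.6]]
[[584.0, -217.0, 5.0], [611.0, -218.0, 7.0], [523.0, -215.0, 7.0], [538.0, -216.0, 9.0], [617.0, -213.0, 9.0], [521.0, -215.0, 9.0], [613.0, -219.0, 10.0], [585.0, -217.0, 10.0]]
```

View pics/e2.png

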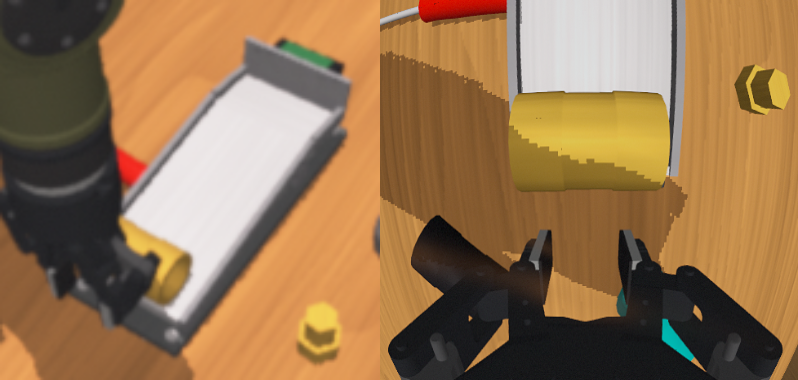

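The sleeve hasn't moved and the fingers are now behind and below its top. I lower 11 mm more and creep in.

```bash
python3 -m creep '[{"x":0.9,"y":0,"z":0,"ax":0,"ay":0,"az":0,"jaw":0},{"x":0.2,"y":0.4,"z":0,"ax":0,"ay":0,"az":0,"jaw":0},{"x":0,"y":0.4,"z":0.05,"ax":0,"ay":0,"az":0,"jaw":0},{"x":-0.05,"y":0.4,"z":0,"ax":0,"ay":0,"az":0,"jaw":0},{"x":-0.05,"y":0.4,"z":0,"ax":0,"ay":0,"az":0,"jaw":0}]' ; python3 tgt.py -15 6 -17
python3 -m creep '[{"x":-0.05,"y":0.4,"z":0,"ax":0,"ay":0,"az":0,"jaw":0},{"x":-0.05,"y":0.4,"z":0,"ax":0,"ay":0,"az":0,"jaw":0},{"x":-0.05,"y":0.4,"z":0,"ax":0,"ay":0,"az":0,"jaw":0}]';python3 tgt.py 0 6 -17; python3 sl.py f
```

```text
time: 7.35
position: [569.1, -218.8, 10.4]
ee_rot: [0.025, 1.562, -0.031]
contact_force: [-0.2, -0.7, -0.7]
finger_gap: 42.9
t 7.35 pos [ 569.1 -218.8   10.4] F [-0.2 -0.7 -0.7] gap 42.9
ramp xyz [-24.5   4.4 -14.7]
tool axes [[0.009, -0.004, -1.0], [0.035, 0.999, -0.003], [0.999, -0.035, 0.009]]
turn 1 [ 3.139  0.005 -0.014] tool y.u -1.0
turn -1 [-0.002  0.009  0.003] tool y.u 1.0
shift world [-1.3  9.8 -1.1] tool cm [ 0.11  0.97 -0.16]
time: 7.72
position: [570.0, -206.8, 12.6]
ee_rot: [0.023, 1.561, -0.032]
contact_force: [0.1, -1.4, 0.5]
finger_gap: 42.7
t 7.72 pos [ 570.  -206.8   12.6] F [ 0.1 -1.4  0.5] gap 42.7
ramp xyz [-12.3   3.9 -14. ]
tool axes [[0.009, -0.006, -1.0], [0.035, 0.999, -0.005], [0.999, -0.035, 0.01]]
turn 1 [ 3.139  0.008 -0.015] tool y.u -1.0
turn -1 [-0.002  0.01   0.005] tool y.u 1.0
shift world [-1.7 12.6 -1.5] tool cm [ 0.14  1.26 -0.22]
top 755 [[13.4, -30.5, 29.7], [51.5, 43.9, 48.8]]
scene 77 [[3.9, -34.7, 8.1], [44.8, 27.4, 43.2]]
```

Contact: the sleeve's front edge moved from 42.2 to 51.5 in ramp x and it is still square. I keep pushing up the slope.

```bash
python3 -m creep '[{"x":-0.03,"y":0.5,"z":0,"ax":0,"ay":0.01,"az":0.005,"jaw":0},{"x":-0.05,"y":0.5,"z":0,"ax":0,"ay":0,"az":0,"jaw":0},{"x":-0.05,"y":0.5,"z":0,"ax":0,"ay":0,"az":0,"jaw":0},{"x":-0.05,"y":0.5,"z":0,"ax":0,"ay":0,"az":0,"jaw":0},{"x":-0.05,"y":0.5,"z":0,"ax":0,"ay":0,"az":0,"jaw":0}]' ; python3 -m creep '[{"x":-0.05,"y":0.5,"z":0,"ax":0,"ay":0,"az":0,"jaw":0},{"x":-0.05,"y":0.5,"z":0,"ax":0,"ay":0,"az":0,"jaw":0},{"x":-0.05,"y":0.5,"z":0,"ax":0,"ay":0,"az":0,"jaw":0},{"x":-0.05,"y":0.5,"z":0,"ax":0,"ay":0,"az":0,"jaw":0},{"x":-0.05,"y":0.5,"z":0,"ax":0,"ay":0,"az":0,"jaw":0}]'; python3 tgt.py 40 5 -15; python3 sl.py g
```

```text
time: 8.5
position: [570.8, -180.5, 14.9]
ee_rot: [0.028, 1.572, -0.028]
contact_force: [-0.4, -1.5, 1.4]
finger_gap: 42.9
time: 9.12
position: [571.8, -153.6, 17.6]
ee_rot: [0.028, 1.572, -0.028]
contact_force: [-0.2, -1.8, 0.6]
finger_gap: 42.9
t 9.12 pos [ 571.8 -153.6   17.6] F [-0.2 -1.8  0.6] gap 42.9
ramp xyz [ 41.1   3.9 -15.5]
tool axes [[-0.001, 0.0, -1.0], [0.035, 0.999, 0.0], [0.999, -0.035, -0.001]]
turn 1 [ 3.139e+00 -0.000e+00  2.000e-03] tool y.u -1.0
turn -1 [-0.002 -0.001 -0.   ] tool y.u 1.0
shift world [-1.2 -1.1  0.4] tool cm [-0.04 -0.12 -0.11]
top 637 [[72.3, -30.7, 30.6], [104.7, 44.2, 49.4]]
scene 108 [[57.2, -34.4, 5.7], [98.3, 27.5, 40.7]]
```

```bash
python3 -m creep '[{"x":-0.06,"y":0.5,"z":0,"ax":0,"ay":0,"az":0,"jaw":0},{"x":-0.06,"y":0.5,"z":0,"ax":0,"ay":0,"az":0,"jaw":0},{"x":-0.06,"y":0.5,"z":0,"ax":0,"ay":0,"az":0,"jaw":0},{"x":-0.06,"y":0.5,"z":0,"ax":0,"ay":0,"az":0,"jaw":0},{"x":-0.06,"y":0.5,"z":0,"ax":0,"ay":0,"az":0,"jaw":0}]' ; python3 -m creep '[{"x":-0.06,"y":0.5,"z":0,"ax":0,"ay":0,"az":0,"jaw":0},{"x":-0.06,"y":0.5,"z":0,"ax":0,"ay":0,"az":0,"jaw":0},{"x":-0.06,"y":0.5,"z":0,"ax":0,"ay":0,"az":0,"jaw":0},{"x":-0.06,"y":0.5,"z":0,"ax":0,"ay":0,"az":0,"jaw":0},{"x":-0.06,"y":0.5,"z":0,"ax":0,"ay":0,"az":0,"jaw":0}]'; python3 tgt.py 140 5 -15; python3 sl.py h
```

```text
time: 9.9
position: [572.6, -127.5, 20.7]
ee_rot: [0.028, 1.572, -0.028]
contact_force: [-0.9, -1.0, 1.0]
finger_gap: 42.8
time: 10.52
position: [573.5, -100.6, 23.9]
ee_rot: [0.028, 1.572, -0.028]
contact_force: [-0.9, -1.8, 0.4]
finger_gap: 42.5
t 10.53 pos [ 573.5 -100.6   23.9] F [-0.9 -1.8  0.4] gap 42.5
ramp xyz [ 94.5   3.9 -15.7]
tool axes [[-0.001, 0.0, -1.0], [0.036, 0.999, 0.0], [0.999, -0.036, -0.001]]
turn 1 [ 3.139e+00 -0.000e+00  2.000e-03] tool y.u -1.0
turn -1 [-0.003 -0.001 -0.   ] tool y.u 1.0
shift world [ 0.4 45.1  6.2] tool cm [-0.62  4.51 -0.12]
top 0 
scene 133 [[110.4, -34.2, 5.3], [151.1, 29.6, 43.9]]
```

View pics/h2.png

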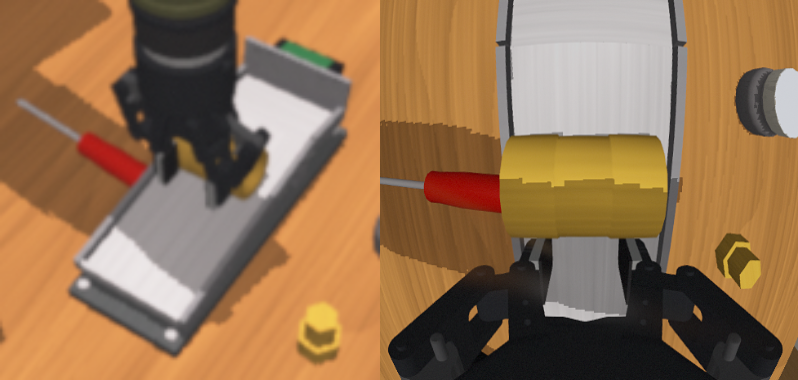

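The sleeve is at about x 134, square, and held by both fingers, with the crest line ahead at row 42 of the wrist half. I keep going and slow down before the crest.

```bash
python3 -m creep '[{"x":-0.06,"y":0.5,"z":0,"ax":0,"ay":0,"az":0,"jaw":0},{"x":-0.06,"y":0.5,"z":0,"ax":0,"ay":0,"az":0,"jaw":0},{"x":-0.06,"y":0.5,"z":0,"ax":0,"ay":0,"az":0,"jaw":0},{"x":-0.06,"y":0.5,"z":0,"ax":0,"ay":0,"az":0,"jaw":0},{"x":-0.06,"y":0.5,"z":0,"ax":0,"ay":0,"az":0,"jaw":0}]' ; python3 -m creep '[{"x":-0.06,"y":0.5,"z":0,"ax":0,"ay":0,"az":0,"jaw":0},{"x":-0.06,"y":0.5,"z":0,"ax":0,"ay":0,"az":0,"jaw":0},{"x":-0.05,"y":0.4,"z":0,"ax":0,"ay":0,"az":0,"jaw":0},{"x":-0.05,"y":0.4,"z":0,"ax":0,"ay":0,"az":0,"jaw":0},{"x":-0.04,"y":0.3,"z":0,"ax":0,"ay":0,"az":0,"jaw":0}]'; python3 tgt.py 160 5 -15; python3 sl.py i
```

```text
time: 11.3
position: [574.3, -74.5, 27.1]
ee_rot: [0.028, 1.572, -0.028]
contact_force: [0.4, -1.4, 1.1]
finger_gap: 42.4
time: 11.92
position: [575.1, -51.8, 29.9]
ee_rot: [0.028, 1.572, -0.028]
contact_force: [-0.2, -1.8, -0.6]
finger_gap: 42.5
t 11.93 pos [575.1 -51.8  29.9] F [-0.2 -1.8 -0.6] gap 42.5
ramp xyz [143.7   3.9 -15.8]
tool axes [[-0.002, -0.0, -1.0], [0.036, 0.999, -0.0], [0.999, -0.036, -0.002]]
turn 1 [3.139e+00 0.000e+00 3.000e-03] tool y.u -1.0
turn -1 [-0.002 -0.002  0.   ] tool y.u 1.0
shift world [-0.6 16.1  2.7] tool cm [-0.27  1.61 -0.12]
top 0 
scene 168 [[158.2, -34.2, 5.6], [199.4, 29.7, 46.7]]
```

```bash
python3 -m creep '[{"x":-0.03,"y":0.25,"z":0,"ax":0,"ay":0,"az":0,"jaw":0},{"x":-0.03,"y":0.25,"z":0,"ax":0,"ay":0,"az":0,"jaw":0},{"x":-0.03,"y":0.25,"z":0,"ax":0,"ay":0,"az":0,"jaw":0},{"x":-0.03,"y":0.25,"z":0,"ax":0,"ay":0,"az":0,"jaw":0},{"x":-0.03,"y":0.25,"z":0,"ax":0,"ay":0,"az":0,"jaw":0}]' ; python3 -m creep '[{"x":-0.03,"y":0.2,"z":0,"ax":0,"ay":0,"az":0,"jaw":0},{"x":-0.03,"y":0.2,"z":0,"ax":0,"ay":0,"az":0,"jaw":0},{"x":-0.02,"y":0.2,"z":0,"ax":0,"ay":0,"az":0,"jaw":0},{"x":-0.02,"y":0.2,"z":0,"ax":0,"ay":0,"az":0,"jaw":0},{"x":-0.02,"y":0.2,"z":0,"ax":0,"ay":0,"az":0,"jaw":0}]'; python3 tgt.py 170 5 -15; python3 sl.py j
```

```text
time: 12.7
position: [575.5, -39.1, 31.4]
ee_rot: [0.028, 1.572, -0.029]
contact_force: [0.3, -1.5, 0.9]
finger_gap: 42.4
time: 13.32
position: [575.7, -27.6, 32.5]
ee_rot: [0.029, 1.573, -0.027]
contact_force: [0.6, -0.7, -0.2]
finger_gap: 42.6
t 13.32 pos [575.7 -27.6  32.5] F [ 0.6 -0.7 -0.2] gap 42.6
ramp xyz [168.    4.1 -16.1]
tool axes [[-0.002, 0.001, -1.0], [0.036, 0.999, 0.001], [0.999, -0.036, -0.002]]
turn 1 [ 3.139e+00 -2.000e-03  3.000e-03] tool y.u -1.0
turn -1 [-0.003 -0.002 -0.001] tool y.u 1.0
shift world [-0.9  1.8  1.4] tool cm [-0.14  0.18 -0.09]
top 0 
scene 128 [[193.0, -34.7, 5.6], [234.4, 34.9, 43.1]]
```

```bash
python3 -m creep '[{"x":0,"y":0,"z":0,"ax":0,"ay":0,"az":0,"jaw":0},{"x":0,"y":0,"z":0,"ax":0,"ay":0,"az":0,"jaw":0},{"x":0,"y":0,"z":0,"ax":0,"ay":0,"az":0,"jaw":0}]'; python3 tgt.py 192 5 -15; python3 sl.py k
```

```text
time: 13.85
position: [575.7, -27.9, 32.4]
ee_rot: [0.029, 1.573, -0.027]
contact_force: [0.4, 0.5, 0.5]
finger_gap: 42.5
t 13.85 pos [575.7 -27.9  32.4] F [0.4 0.5 0.5] gap 42.5
ramp xyz [167.8   4.1 -16.1]
tool axes [[-0.002, 0.001, -1.0], [0.036, 0.999, 0.001], [0.999, -0.036, -0.002]]
turn 1 [ 3.139e+00 -1.000e-03  3.000e-03] tool y.u -1.0
turn -1 [-0.003 -0.002 -0.001] tool y.u 1.0
shift world [-0.1 23.9  4.1] tool cm [-0.41  2.39 -0.1 ]
top 0 
scene 81 [[210.6, -35.1, 7.4], [253.2, 38.9, 38.9]]
```

View pics/k2.png

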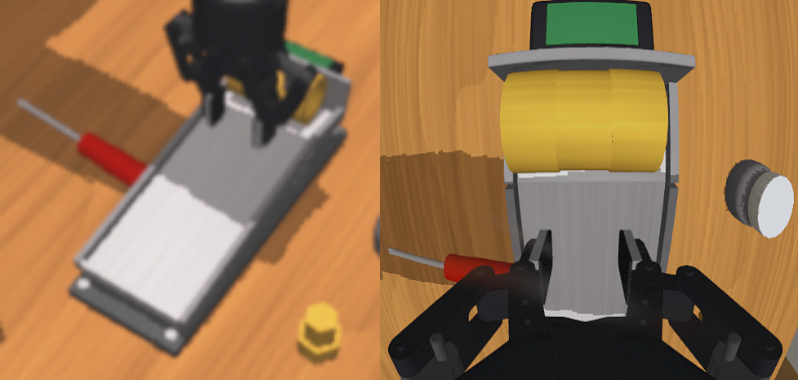

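The sleeve has settled into the seat against the stop, square, with the fingers clear of it. I back off along the slope, rise, and check.

```bash
python3 -m creep '[{"x":-1.0,"y":-1.5,"z":0,"ax":0,"ay":0,"az":0,"jaw":0},{"x":-3,"y":-3,"z":0,"ax":0,"ay":0,"az":0,"jaw":0},{"x":-4,"y":-4,"z":0,"ax":0,"ay":0,"az":0,"jaw":0},{"x":-4,"y":-4,"z":0,"ax":0,"ay":0,"az":0,"jaw":0},{"x":-4,"y":-4,"z":0,"ax":0,"ay":0,"az":0,"jaw":0}]'; python3 -m creep '[{"x":0,"y":-5,"z":0,"ax":0,"ay":0,"az":0,"jaw":0},{"x":0,"y":-5,"z":0,"ax":0,"ay":0,"az":0,"jaw":0},{"x":0,"y":-3,"z":0,"ax":0,"ay":0,"az":0,"jaw":0},{"x":0,"y":0,"z":0,"ax":0,"ay":0,"az":0,"jaw":0}]'; python3 sl.py l; python3 - <<'E'
from meas import *; import tgt
for n in ('top','scene'):
  R={}
  for t in 'al':
    p,d,K,T,W,h=load(f'pics/{t}_{n}.npz')
    b=(h[...,0]>15)&(h[...,0]<28)&(h[...,1]>150)&(d>0)&(W[...,2]>40); P=W[b]-tgt.O
    Q=np.c_[P@tgt.RX,P@tgt.l,P@tgt.RZ]; Q=Q[(abs(Q[:,1])<52)&(Q[:,0]>-20)&(Q[:,0]<280)&(Q[:,2]>10)&(Q[:,2]<55)]
    Q=Q[Q[:,2]>np.percentile(Q[:,2],98)-4]; e=cv2.PCACompute(Q[:,:2].astype(np.float32),None)[1][0]
    print(n,t,'crown',Q.mean(0).round(1),'zmax',np.percentile(Q[:,2],95).round(1),'axis dev rad',round(float(np.arctan(e[0]/e[1])),3),len(Q))
    dr=(h[...,1]>200)&((h[...,0]<5)|(h[...,0]>174))&(p[...,0]>150)
    R[t]=W[dr&(d>0)&(W[...,2]<40)&(W[...,2]>5)].mean(0)
  print(n,'driver shift',(R['l']-R['a']).round(1))
E
```

```text
time: 14.62
position: [567.4, -198.4, 196.3]
ee_rot: [0.025, 1.578, -0.025]
contact_force: [1.7, -0.6, -0.9]
finger_gap: 42.9
time: 15.12
position: [563.3, -340.9, 205.3]
ee_rot: [0.024, 1.568, -0.035]
contact_force: [-1.4, 0.9, -0.6]
finger_gap: 42.2
top 851 [[217.4, -30.7, 23.1], [259.0, 43.9, 40.0]]
scene 638 [[210.7, -34.5, 12.4], [252.0, 43.2, 39.2]]
top a crown [20.   6.7 46.8] zmax 48.9 axis dev rad 0.001 330
top l crown [237.    6.7  37.8] zmax 39.9 axis dev rad -0.001 375
top driver shift [-0.2 -0.  -0.2]
scene a crown [16.   4.1 46.8] zmax 48.9 axis dev rad 0.003 330
scene l crown [233.    4.6  37.2] zmax 39.2 axis dev rad 0.003 227
scene driver shift [-8.7 25.1 -0.7]
```

View pics/l_top.png

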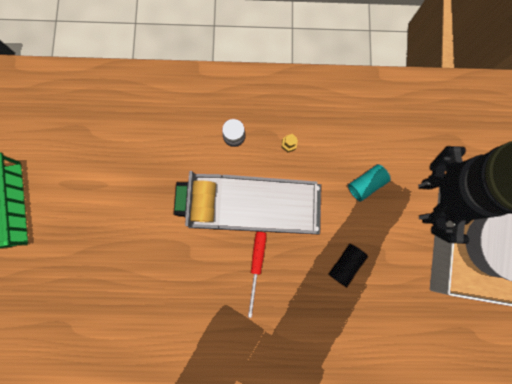

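Top view: the sleeve is in the seat at (203,201), with the jar (233,132), bush (290,143) and driver (257,270) at the same pixels as before. I do a settle check of the arm, then hand in.

```bash
python3 -m creep '[{"x":0,"y":0,"z":0,"ax":0,"ay":0,"az":0,"jaw":0},{"x":0,"y":0,"z":0,"ax":0,"ay":0,"az":0,"jaw":0}]' && python3 -c "
from bench import robot
print(robot.sign_off())"
```

```text
time: 15.52
position: [564.1, -335.5, 205.5]
ee_rot: [0.021, 1.568, -0.028]
contact_force: [-0.4, 0.4, 0.2]
finger_gap: 43.2
the job is handed in; nothing more can be done
None
```

I pushed the brass sleeve up the slope with both fingertips at about 40 mm/s, slowing to about 20 mm/s near the crest. It went over the crest, rolled the last bit into the seat and stayed against the stop. I then backed the arm away and handed the job in at about 15.5 s of robot time; no verdict is reported.

**Sleeve, last check:**

| Quantity | Measured | Expected |
|---|---|---|
| Moved along the ramp | 217 mm in both views | 217.5 mm |
| Change in height (ramp z) | −9.0 mm (top), −9.7 mm (scene) | −9.2 mm |
| Tilt across the lane | about 0.003 rad | under 0.12 rad |
| Off mid-lane | about 5–7 mm | within 14 mm |

**Bystanders:** the jar, bush and driver are at the same top-view pixels as at the start, and the driver measures 0.2 mm of movement there. With the arm parked clear, the contact force read about zero.

**Disagreements:**
- **Fingertip height:** at half opening, the fingertips sat about 36 mm above the reported TCP height. My first approach therefore passed over the sleeve without moving it. I backed off and came in lower, using the offset measured in the images.
- **Driver in the scene view:** the colour measurement there gave a shift of about 27 mm. That disagrees with the top view; I put it down to other red pixels or shadow changing the mask, but did not check further.
- **Camera offset:** the two cameras differ by about 4 mm along the slope, both at the start and at the end. I therefore judged the final position by the distance moved, not the absolute reading.

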